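Make up two machine service kits

ROBOT

A 6-joint arm with a two-finger parallel gripper is mounted at the origin on a cart in front of the work surface, level with it; the furniture and walls round the work are solid. World frame = base frame: x ahead of the robot, y to its left, z up, the work surface at z = 0. Lengths are in m, angles in rad, forces in N, time in s.
With the tool pointing down it reaches from about 0.375 to 0.9 m from the base axis. Payload 3.1 kg.
Tool frame: the origin (TCP) lies at the centre of the arm's flange, where the gripper is bolted on; the fingertips stand robot.tip_extent ahead of it and the grasp point (between the pads) lies 164 mm ahead of it (robot.tip_extent is the distance from the TCP to the fingertips, in m); z points along the fingers, y is the line along which they close (so a half turn about z gives the same grasp; the last joint's range is limited). The gripper opens to 87 mm and grips with 3 to 60 N. Pads are 19 mm wide; open, the fingers measure 117 mm over their backs; the gripper's body (75 mm by 190 mm) begins 51 mm behind the grasp point.
Start: joints at [-1.306, 0.527, 1.433, -0, 1.181, -0.178], TCP at [0.268, -0.565, 0.405] pointing down, gripper open.
Joint ranges: [-3.08, 3.08], [-0.75, 2.2], [0.22, 2.44], [-1.43, 4.57], [0, 2.65], [-2.85, 2.85]. Speed limits (rad/s): [2.79, 2.79, 3.14, 3.14, 3.14, 3.14].

INTERFACE

Orientations are given as a unit quaternion [x, y, z, w].
In Python, from rig import get_obs, camera, hand_in, cut_out, robot gives the robot as it stands.
- The arm moves only by the tool step_arm, never from a script. Its argument "rows" is a list of rows, each a list of 6 numbers: the shift along the world's x, y, z in m, then the turn, a rotation vector about the world's x, y, z in degrees. A call has 1 to 12 rows; each row shifts and turns the commanded pose from where the row before left it; what a row does not reach is not made up. A row lasts 1/8 s, in which the tool goes at most 62.5 mm and 10.7 degrees, less where a joint would pass 70% of its speed; a pose out of reach is approached as far as the arm can. A call is refused whole if a number of a shift passes 0.0625 or a number of a turn 10.7, either way. A call with a gripper value outside its range is refused whole. "jaw" is the finger opening in m, from 0 to 0.087, set as the call begins (left out, the last holds). The fingers move at their own pace and stop on an object; "squeeze" is the grip in N (left out, the last holds). Time passes only in rows, so rows that do not move let the fingers close. It gives the time, the measured TCP pose, the force, the opening and the grip force at its end, in the units of the state.
- get_obs(): the state, without advancing time (a new reading comes with each control period).
- camera(name): name is "scene" or "top"; returns a dict with "pixels" (400x640x3 uint8, blue, green, red), "depth" (400x640 float32, m along the optical axis (not along the pixel's ray), 0 where there is no reading), "fov_y" (degrees; the focal length in pixels is half the picture's height over the tangent of half this angle, whatever the lens; pixels are square), "cx", "cy" (the principal point, pixels), "k1" (the pictures are not rectified: a ray, as slopes to the right and down, at radius r is drawn at 1 + k1 r^2 times it, then the intrinsics apply), "extrinsics" (4x4, takes a point from camera to world coordinates). Camera axes: x right, y up, looking along -z (the intrinsics and any distortion apply to the point x, -y, -z); pixel columns grow to the right and rows downward; lengths in m; the calibration is good to about 2 mm. A picture is of the moment at which its call begins.
- hand_in(): hands the job in; it is judged then, once.
Trained networks look in the newest picture that a camera, given by its name, has taken for a name from the list of things; names that differ only in an ending like _2 or _b are one class to them, and where a whole thing is asked for, a point or a joint stands for the part that bears it (a point fixed in the world has none). Each returns a list of dicts, best first, with "confidence" (0 to 1); they miss things now and then, are a little off and sometimes report something else, mostly with a low value. They report only what shows in the picture. A call takes as long as a camera call.
- cut_out(label, camera): "region" (400x640 bool, what is visible of it) and "extent" ([centre column, centre row, width, height] in pixels, round what is visible of it).
The state is a dict: "time": time; "q": joint angles; "joint_velocities": joint speeds; "joint_torque": joint torques, N m; "position": TCP position; "tool_rot": TCP orientation; "ft_force": force on the tool from outside, world axes, zero at the start; "moment": the same for the moment, N m; "grip_width": finger opening in m; "grip_force": force on a finger pad.
Only numpy, scipy, OpenCV 4.12 (cv2) and the standard library are available. Lean on these libraries where they do the work, as an engineer would, in place of code of your own. Each camera call takes 0.05 s, during which the arm holds its last target. There are 200 camera calls.

TASK

Make up the two service kits from the stock at the back of the bench: the blue tray gets the white cutter case, the green card box (one in each square pocket, either way round) and the opal white lamp; the red tray gets the yellow cutter case in its square pocket and the amber lamp. Put all three boxes in first, upright and down flat on the pocket floor, and leave the lamps in their nests until that is done; then lower each glass lamp gently, cap up, into the round dimple of its tray, without dropping it or pressing it down. Leave the orange card box where it stands.

Things in the scene. Friction and masses are not known exactly. Their poses are not given: they have to be found in the camera images.
- blue_tray: blue kit tray, fixed, 90 x 258 mm (x, y; plus 9 mm end lips), 12 mm high. Origin: centre of underside. Square pockets 60 x 60 mm, 8 mm deep (floor 4 mm above the bench) at y = +85 and -85 mm; round dimple, 26 mm wide, 8 mm deep, at the middle (0, 0): a lamp's glass seats on its edge with the lamp's origin 5.5 mm above the bench.
- red_tray: red kit tray, fixed, 90 x 173 mm (x, y; plus 9 mm end lips), 12 mm high. Origin: centre of underside. Square pocket 60 x 60 mm, 8 mm deep (floor 4 mm above the bench) at x = 0, y = +42.5 mm; round dimple, 26 mm wide, 8 mm deep, at x = 0, y = -42.5 mm: a lamp's glass seats on its edge with the lamp's origin 5.5 mm above the bench.
- white_case: white plastic cutter case, 35 x 35 x 42 mm high. Origin at the centre of its underside, z up, sides along x and y. Loose, about 50 g, standing upright on the bench; grasp across two facing sides.
- green_box: green card box with a white label, 36 x 41 x 45 mm high (x, y, z). Origin at the centre of its underside, z up, sides along x and y. Loose, about 50 g, standing upright on the bench; grasp across two facing sides.
- yellow_case: yellow plastic cutter case, 34 x 34 x 41 mm high. Origin at the centre of its underside, z up, sides along x and y. Loose, about 50 g, standing upright on the bench; grasp across two facing sides.
- orange_box: orange card box with a white label, 36 x 32 x 40 mm high, standing among the stock; it belongs to neither kit and stays where it is. Origin at the centre of its underside. Loose.
- opal_lamp: opal white lamp, 62 mm high, 60 g: glass cylinder 36 mm wide with a hemispherical lower end, 15 mm brass cap on top. Origin: lowest point of the glass; z up its axis. Grasp the glass 18 to 38 mm above the origin. Stands glass down in the dimple of a fixed grey foam nest, 56 x 56 x 14 mm, origin 7.5 mm above the bench. Fragile: do not drop it or press it down.
- amber_lamp: amber lamp, 62 mm high, 60 g: glass cylinder 36 mm wide with a hemispherical lower end, 15 mm brass cap on top. Origin: lowest point of the glass; z up its axis. Grasp the glass 18 to 38 mm above the origin. Stands glass down in the dimple of a fixed grey foam nest, 56 x 56 x 14 mm, origin 7.5 mm above the bench. Fragile: do not drop it or press it down.

How it is judged:
By the outcome, as a careful person would: the job done as asked, in the order asked, and still so for the second after the job is handed in, with the robot touching nothing.
It also fails if it takes over 128 s, if anything falls off the work surface, if the arm or the gripper's body presses on something with over 40 N, if the wrist force passes 120 N, or if a joint passes its speed limit or range.

## Working session

There is one attempt and no reset: what is moved stays moved. The work goes in short steps, Python scripts to look and compute and a tool call to move; the robot and the scene stay as the last step left them, time stands still between calls to the robot, and variables do not carry over. Pictures are saved under pics/ and viewed, at most 14 in all, crops included, and the job is handed in when it is done.

Besides the shell and the picture viewer there is one more tool, called after ">>>" as name(argument=value, ...) on one line, values as JSON. step_arm: Moves the arm, as the interface text tells. Its arguments: {"type":"object","properties":{"rows":{"type":"array"},"jaw":{"type":"number"},"squeeze":{"type":"number"}},"required":["rows"]}

```bash
mkdir -p pics; cat > h.py <<'E'
import numpy as np, cv2
from rig import get_obs, camera, hand_in, cut_out, robot
def intr(c):
    f=200/np.tan(np.radians(c["fov_y"])/2); return f
def world(c,mask=None):
    f=intr(c); v,u=np.mgrid[0:400,0:640].astype(float)
    xd=(u-c["cx"])/f; yd=(v-c["cy"])/f
    x,y=xd.copy(),yd.copy()
    for _ in range(15):
        s=1+c["k1"]*(x*x+y*y); x,y=xd/s,yd/s
    d=c["depth"]; P=np.stack([x*d,-y*d,-d,np.ones_like(d)],-1)
    W=P@np.asarray(c["extrinsics"]).T
    W=W[...,:3]; W[d<=0]=np.nan; return W
E
python3 - <<'E'
from h import *
print(robot.tip_extent)
o=get_obs();print(o)
for n in("scene","top"):
    c=camera(n);cv2.imwrite(f"pics/{n}0.png",c["pixels"]);W=world(c)
    print(n,c["fov_y"],c["k1"],np.round(c["extrinsics"],3).tolist())
    for l in "blue_tray red_tray white_case green_box yellow_case orange_box opal_lamp amber_lamp".split():
        for r in cut_out(l,n)[:2]:
            p=W[r["region"]];p=p[~np.isnan(p[:,0])]
            if len(p)<5: print(l,"few");continue
            t=p[p[:,2]>np.percentile(p[:,2],95)-.006]
            print(l,round(r["confidence"],2),np.round(r["extent"]),len(p),"z95",round(np.percentile(p[:,2],95),4),"top min/max",np.round(np.percentile(t[:,:2],[2,98],axis=0),4).tolist(),"mid",np.round(np.percentile(t[:,:2],[2,98],axis=0).mean(0),4), "rect",[np.round(a,3) for a in cv2.minAreaRect(t[:,:2].astype(np.float32)*1000)])
E
```

```text
0.1822
{'time': 0.0, 'q': array([-1.30649233e+00,  5.28466136e-01,  1.43389408e+00, -4.29213870e-05,
        1.18138903e+00, -1.78496147e-01]), 'joint_velocities': array([-0.00079303,  0.00125729, -0.00197728, -0.00032699,  0.00011817,
        0.00144513]), 'joint_torque': array([-4.40550593e-04, -4.40043032e+01, -1.76591617e+01,  6.32395735e-02,
        5.81452169e-02, -1.66751497e-04]), 'position': array([ 0.26772822, -0.56437586,  0.40377384]), 'tool_rot': array([ 9.75588595e-01,  2.19603577e-01, -6.60760296e-05, -1.07645551e-03]), 'ft_force': array([ 0.57184878, -1.00893213, -0.20089632]), 'moment': array([-0.03026592,  0.02562551, -0.01722422]), 'grip_force': 0.0, 'grip_width': 0.0871138545845694}
scene 43.81316101248719 -0.05717200249164542 [[-0.683, 0.515, -0.518, 0.036], [-0.73, -0.472, 0.494, 0.487], [0.01, 0.716, 0.698, 0.741], [0.0, 0.0, 0.0, 1.0]]
blue_tray 0.96 [292. 300. 143. 122.] 6914 z95 0.0141 top min/max [[0.3924, 0.0459], [0.4885, 0.3037]] mid [0.4404 0.1748] rect [array([441.964, 173.251]), array([ 93.323, 275.676]), np.float64(3.92)]
red_tray 0.66 [410. 200.  74
[... 2459 characters left out ...]
mid [ 0.5913 -0.2546] rect [array([ 591.923, -254.106]), array([30.949, 30.28 ]), np.float64(70.392)]
orange_box 0.46 [222. 188.  15.  14.] 222 z95 0.0441 top min/max [[0.5794, 0.236], [0.614, 0.2669]] mid [0.5967 0.2514] rect [array([596.769, 251.541]), array([31.86 , 36.028]), np.float64(78.9)]
opal_lamp 0.66 [298. 185.  16.  11.] 134 z95 0.0712 top min/max [[0.6055, 0.0368], [0.6186, 0.0498]] mid [0.6121 0.0433] rect [array([612.045,  44.427]), array([13.176, 13.214]), np.float64(43.701)]
amber_lamp 0.59 [374. 190.  14.  14.] 161 z95 0.0691 top min/max [[0.595, -0.1601], [0.6072, -0.1498]] mid [ 0.6011 -0.1549] rect [array([ 601.48 , -154.914]), array([13.273, 10.365]), np.float64(0.366)]
```

```bash
python3 - <<'E'
import cv2,numpy as np
a=cv2.imread("pics/scene0.png")[120:380,150:480];b=cv2.imread("pics/top0.png")[150:290,170:460]
a=cv2.resize(a,(600,473)); cv2.imwrite("pics/s1.png",a)
cv2.imwrite("pics/t1.png",cv2.resize(b,(800,386)))
E
```

```text
(no output)
```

View pics/s1.png

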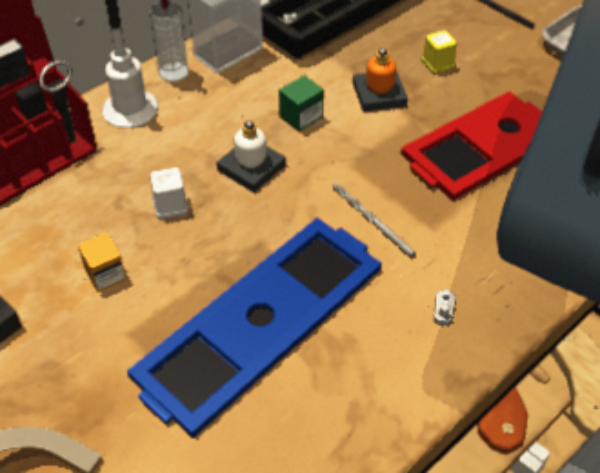

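View pics/t1.png

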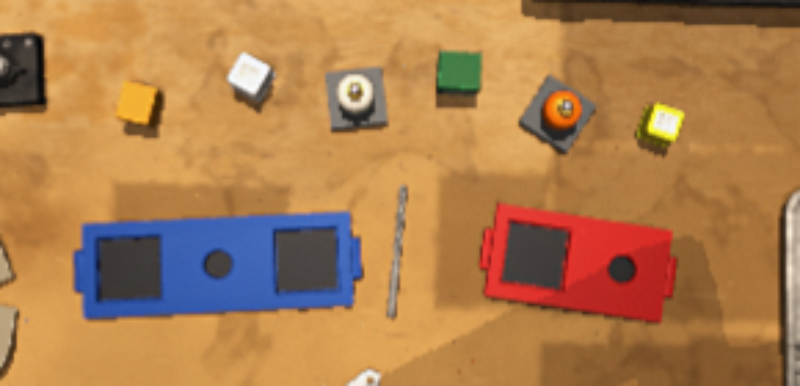

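View pics/scene0.png

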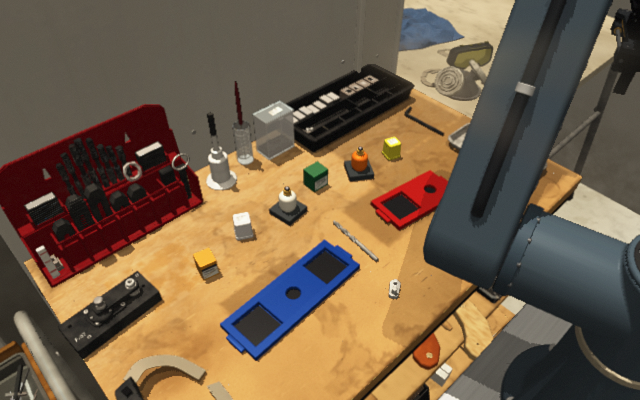

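Scene view: orange (205,263), white (243,224), opal (288,203), green (316,177), amber (360,160), yellow (392,148), blue tray (292,300), red tray (410,200), all matching the detections. The two cameras differ by about 5 mm, so I'll measure that bias and look for tall obstacles.

```bash
cat >> h.py <<'E'
def plane(c,pts,z):
    """pixels (N,2) -> world points on height z"""
    f=intr(c);K=np.array([[f,0,c["cx"]],[0,f,c["cy"]],[0,0,1]])
    # undistort: drawn = (1+k1 r^2)*ray
    q=cv2.undistortPoints(np.asarray(pts,np.float64).reshape(-1,1,2),K,np.array([c["k1"],0,0,0,0.]))[:,0]
    E=np.asarray(c["extrinsics"]);d=np.c_[q[:,0],-q[:,1],-np.ones(len(q))]@E[:3,:3].T
    return E[:3,3]+d*((z-E[2,3])/d[:,2:])
def holes(c,label,name):
    """dark holes inside the tray, outlines at the tray top z=12mm"""
    r=cut_out(label,name)[0]["region"].astype(np.uint8)
    cn,_=cv2.findContours(r,cv2.RETR_EXTERNAL,cv2.CHAIN_APPROX_NONE)
    h=cv2.convexHull(max(cn,key=cv2.contourArea));m=np.zeros_like(r);cv2.fillPoly(m,[h],1)
    ch=c["pixels"][...,0 if label[0]=='b' else 2]
    sat=cv2.cvtColor(c["pixels"],cv2.COLOR_BGR2HSV)[...,1]
    d=((m>0)&(sat<130)).astype(np.uint8)
    n,L,S,C=cv2.connectedComponentsWithStats(d)
    out=[]
    for i in range(1,n):
        if S[i,4]<30: continue
        cc,_=cv2.findContours((L==i).astype(np.uint8),cv2.RETR_EXTERNAL,cv2.CHAIN_APPROX_NONE)
        p=plane(c,cc[0][:,0],.012)[:,:2].astype(np.float32)*1000
        R=cv2.minAreaRect(p);out.append((S[i,4],np.round(R[0],1),np.round(R[1],1),round(R[2],1)))
    return out
E
python3 - <<'E'
from h import *
for n in("scene","top"):
    c=camera(n);W=world(c)
    for l in("blue_tray","red_tray"):
        print(n,l,*holes(c,l,n),sep="\n  ")
    X,Y,Z=W[...,0],W[...,1],W[...,2]
    for x0,x1,y0,y1 in((.32,.37,0,.3),(.5,.56,0,.2),(.5,.55,-.2,0),(.63,.7,.0,.03)):
        m=(X>x0)&(X<x1)&(Y>y0)&(Y<y1)&(Z<.02);print("bench z",np.nanmedian(Z[m]))
    if n=="scene":
        m=(X>.3)&(X<1)&(abs(Y)<.5)&(Z>.05)&(Z<.5)
        H={}
        for x,y,z in W[m]: k=(round(x/.05)*.05,round(y/.05)*.05);H[k]=max(H.get(k,0),z)
        print({(round(a,2),round(b,2)):round(float(z),2) for (a,b),z in sorted(H.items())if a<.9})
E
```

```text
scene
  blue_tray
  (np.int32(161), array([486.5, 175. ]), array([  3. , 249.8]), 4.1)
  (np.int32(33), array([465.8,  42. ]), array([53.8,  6.2]), 15.7)
  (np.int32(694), array([444.8,  90.6]), array([54.6, 54.6]), 4.1)
  (np.int32(136), array([391.8, 175. ]), array([  2.2, 245.8]), 4.1)
  (np.int32(109), array([440.2, 174.7]), array([22.9, 19. ]), 47.4)
  (np.int32(968), array([432.8, 259.5]), array([55.3, 56.1]), 4.1)
scene
  red_tray
  (np.int32(39), array([ 444.5, -215.4]), array([17.8, 16. ]), 71.8)
  (np.int32(434), array([ 454.4, -131.2]), array([51.5, 52.4]), 82.5)
bench z 0.00040188999113222046
bench z 0.0004949566078337186
bench z 0.0007531399705974495
bench z 0.000495086054397853
{(0.4, 0.45): 0.07, (0.4, 0.5): 0.07, (0.45, 0.45): 0.08, (0.45, 0.5): 0.08, (0.6, -0.15): 0.07, (0.6, 0.05): 0.07, (0.6, 0.4): 0.06, (0.6, 0.45): 0.07, (0.65, 0.4): 0.05, (0.65, 0.45): 0.06, (0.75, -0.1): 0.11, (0.75, -0.05): 0.11, (0.75, 0.05): 0.07, (0.75, 0.1): 0.1, (0.75, 0.15): 0.1, (0.75, 0.2): 0.11, (0.75, 0.25): 0.1, (0.75, 0.3): 0.1, (0.75, 0.35): 0.15, (0.75, 0.4): 0.15, (0.75, 0.45): 
[... 609 characters left out ...]
5, 0.35): 0.46, (0.85, 0.4): 0.39, (0.85, 0.45): 0.27, (0.85, 0.5): 0.18}
top
  blue_tray
  (np.int32(154), array([483.5, 186.8]), array([ 59.5, 272.1]), 16.7)
  (np.int32(482), array([450.6,  87.8]), array([58.4, 56.1]), 2.2)
  (np.int32(485), array([438.9, 257. ]), array([58. , 55.3]), 2.8)
  (np.int32(77), array([444.5, 172.7]), array([23.8, 23.9]), 1.3)
  (np.int32(65), array([395.1, 236.8]), array([132.9,  22.8]), 83.1)
top
  red_tray
  (np.int32(444), array([ 460.6, -134.5]), array([56.4, 56.2]), 82.7)
  (np.int32(64), array([ 450. , -219.3]), array([21.3, 21.7]), 1.4)
bench z 0.0011737597240388808
bench z 0.001489183896124402
bench z 0.0014997812283067402
bench z 0.0019359982131013087
```

>>> step_arm(rows=[[0.0321,0.0311,-0.0154,0,0,-4.44],[0.0321,0.0311,-0.0154,0,0,-4.44],[0.0321,0.0311,-0.0154,0,0,-4.44],[0.0321,0.0311,-0.0154,0,0,-4.44],[0.0321,0.0311,-0.0154,0,0,-4.44],[0.0321,0.0311,-0.0154,0,0,-4.44],[0.0321,0.0311,-0.0154,0,0,-4.44],[0.0321,0.0311,-0.0154,0,0,-4.44],[0.0321,0.0311,-0.0154,0,0,-4.44],[0.0321,0.0311,-0.0154,0,0,-4.44],[0,0,0,0,0,0],[0,0,0,0,0,0]], jaw=0.07, squeeze=15)

```text
time: 2.7
position: [0.5887, -0.2538, 0.2507]
tool_rot: [0.986, -0.165, -0.0, 0.0]
ft_force: [-0.3, -0.1, -0.9]
grip_width: 0.0699
grip_force: 0.0
```

>>> step_arm(rows=[[0,0,-0.02,0,0,0],[0,0,-0.02,0,0,0],[0,0,-0.0167,0,0,0],[0,0,0,0,0,0]])

```text
time: 3.2
position: [0.5878, -0.2536, 0.1916]
tool_rot: [0.986, -0.166, -0.002, -0.001]
ft_force: [0.5, 0.6, 0.9]
grip_width: 0.0702
grip_force: 0.0
```

>>> step_arm(rows=[[0,0,0,0,0,0],[0,0,0,0,0,0],[0,0,0,0,0,0],[0,0,0,0,0,0],[0,0,0,0,0,0],[0,0,0,0,0,0]], jaw=0.0)

```text
time: 3.95
position: [0.5889, -0.2537, 0.1944]
tool_rot: [0.986, -0.165, 0.0, 0.0]
ft_force: [0.6, 0.4, 3.1]
grip_width: 0.034
grip_force: 15.0
```

>>> step_arm(rows=[[0,0,0.03,0,0,0],[0,0,0.04,0,0,0],[-0.0261,0.024,0.01,0,0,2.34],[-0.0261,0.024,0,0,0,2.34],[-0.0261,0.024,0,0,0,2.34],[-0.0261,0.024,0,0,0,2.34],[-0.0261,0.024,0,0,0,2.34],[0,0,0,0,0,0],[0,0,0,0,0,0]])

```text
time: 5.08
position: [0.4592, -0.1343, 0.2743]
tool_rot: [0.998, -0.064, 0.001, 0.001]
ft_force: [-0.2, 0.3, -1.0]
grip_width: 0.034
grip_force: 15.0
```

```bash
python3 - <<'E'
from h import *
for n in("scene","top"):
    c=camera(n);cv2.imwrite(f"pics/{n}2.png",c["pixels"]);print(n,*holes(c,"red_tray",n))
    W=world(c)
    for r in cut_out("yellow_case",n)[:2]:
        p=W[r["region"]];p=p[~np.isnan(p[:,0])];print(r["confidence"],r["extent"],np.round(np.percentile(p,[2,50,98],axis=0),3).tolist())
a=cv2.imread("pics/scene2.png")[80:300,250:550];b=cv2.imread("pics/top2.png")[130:330,290:490]
cv2.imwrite("pics/c2.png",np.hstack([cv2.resize(a,(480,352)),cv2.resize(b,(320,352))]))
E
```

```text
scene (np.int32(426), array([ 454.2, -131. ]), array([52.1, 52.3]), 82.8)
0.56 [315.1, 174.9, 18.6, 29.1] [[0.613, -0.073, 0.004], [0.623, -0.046, 0.036], [0.65, -0.034, 0.048]]
0.49 [405.9, 173.9, 11.4, 21.3] [[0.442, -0.137, 0.084], [0.446, -0.124, 0.105], [0.457, -0.116, 0.123]]Traceback (most recent call last):
  File "<stdin>", line 3, in <module>
  File "h.py", line 23, in holes
    r=cut_out(label,name)[0]["region"].astype(np.uint8)
      ~~~~~~~~~~~~~~~~~~~^^^
IndexError: list index out of range
```

>>> step_arm(rows=[[0,0,-0.03,0,0,0],[0,0,-0.03,0,0,0],[0,0,-0.01,0,0,0],[0,0,-0.004,0,0,0],[0,0,0,0,0,0],[0,0,-0.0015,0,0,0],[0,0,0,0,0,0]])

```text
time: 6.2
position: [0.4584, -0.1337, 0.1991]
tool_rot: [0.998, -0.064, 0.0, 0.0]
ft_force: [-0.1, -0.3, -0.8]
grip_width: 0.034
grip_force: 15.0
```

>>> step_arm(rows=[[0,0,-0.001,0,0,0],[0,0,0,0,0,0]])

```text
time: 6.45
position: [0.4584, -0.1337, 0.1984]
tool_rot: [0.998, -0.064, 0.001, 0.0]
ft_force: [0.4, 0.7, 5.9]
grip_width: 0.0337
grip_force: 15.0
```

>>> step_arm(rows=[[0,0,0,0,0,0],[0,0,0,0,0,0],[0,0,0,0,0,0],[0,0,0.02,0,0,0],[0,0,0.04,0,0,0],[0,0,0.03,0,0,0],[0,0,0,0,0,0]], jaw=0.06)

```text
time: 7.32
position: [0.4589, -0.1339, 0.2893]
tool_rot: [0.998, -0.064, 0.002, 0.001]
ft_force: [0.0, 0.7, -0.9]
grip_width: 0.0601
grip_force: 0.0
```

>>> step_arm(rows=[[0.035,0.0159,0,0,0,1.1],[0.035,0.0159,0,0,0,1.1],[0.035,0.0159,0,0,0,1.1],[0.035,0.0159,-0.01,0,0,1.1],[0.035,0.0159,-0.02,0,0,1.2],[0,0,-0.02,0,0,0],[0,0,-0.025,0,0,0],[0,0,-0.0185,0,0,0],[0,0,0,0,0,0],[0,0,0,0,0,0]], jaw=0.075)

```text
time: 8.57
position: [0.6333, -0.0546, 0.1944]
tool_rot: [1.0, -0.015, 0.0, 0.0]
ft_force: [0.0, 0.1, 0.5]
grip_width: 0.075
grip_force: 0.0
```

>>> step_arm(rows=[[0,0,0,0,0,0],[0,0,0,0,0,0],[0,0,0,0,0,0],[0,0,0,0,0,0],[0,0,0,0,0,0],[0,0,0,0,0,0]], jaw=0.0)

```text
time: 9.32
position: [0.6334, -0.0542, 0.1943]
tool_rot: [1.0, -0.015, 0.0, 0.0]
ft_force: [-0.9, -0.7, 2.6]
grip_width: 0.041
grip_force: 15.0
```

>>> step_arm(rows=[[0,0,0.03,0,0,0],[0,0,0.05,0,0,0],[-0.037,0.0286,0.01,0,0,1.1],[-0.037,0.0286,0,0,0,1.1],[-0.037,0.0286,0,0,0,1.1],[-0.037,0.0286,0,0,0,1.2],[-0.037,0.0286,-0.01,0,0,1.2],[0,0,-0.02,0,0,0],[0,0,-0.03,0,0,0],[0,0,-0.02,0,0,0],[0,0,-0.005,0,0,0],[0,0,0,0,0,0]])

```text
time: 10.82
position: [0.4484, 0.0888, 0.1991]
tool_rot: [0.999, 0.035, -0.0, -0.0]
ft_force: [0.5, -0.0, -1.0]
grip_width: 0.0407
grip_force: 15.0
```

>>> step_arm(rows=[[0,0,-0.001,0,0,0],[0,0,0,0,0,0]])

```text
time: 11.08
position: [0.4485, 0.0888, 0.1985]
tool_rot: [0.999, 0.035, 0.001, 0.0]
ft_force: [0.4, -0.1, -1.5]
grip_width: 0.041
grip_force: 15.0
```

>>> step_arm(rows=[[0,0,0,0,0,0],[0,0,0,0,0,0],[0,0,0,0,0,0],[0,0,0.02,0,0,0],[0,0,0.04,0,0,0],[0,0,0.03,0,0,0],[0,0,0,0,0,0]], jaw=0.065)

```text
time: 11.95
position: [0.4489, 0.0889, 0.2899]
tool_rot: [0.999, 0.035, 0.003, 0.0]
ft_force: [0.9, -0.1, 0.1]
grip_width: 0.0648
grip_force: 0.0
```

>>> step_arm(rows=[[0.0353,0.0116,0,0,0,-6.3],[0.0353,0.0116,0,0,0,-6.3],[0.0353,0.0116,0,0,0,-6.3],[0.0353,0.0116,-0.01,0,0,-6.3],[0.0353,0.0116,-0.02,0,0,-6.3],[0,0,-0.02,0,0,0],[0,0,-0.025,0,0,0],[0,0,-0.0195,0,0,0],[0,0,0,0,0,0],[0,0,0,0,0,0]], jaw=0.07)

```text
time: 13.2
position: [0.6248, 0.1467, 0.1939]
tool_rot: [0.971, -0.238, 0.0, -0.0]
ft_force: [-0.8, 0.2, -0.3]
grip_width: 0.0703
grip_force: 0.0
```

>>> step_arm(rows=[[0,0,0,0,0,0],[0,0,0,0,0,0],[0,0,0,0,0,0],[0,0,0,0,0,0],[0,0,0,0,0,0],[0,0,0,0,0,0]], jaw=0.0)

```text
time: 13.95
position: [0.6248, 0.1468, 0.1937]
tool_rot: [0.971, -0.238, 0.0, -0.0]
ft_force: [-1.2, 0.7, 1.4]
grip_width: 0.0351
grip_force: 15.0
```

>>> step_arm(rows=[[0,0,0.03,0,0,0],[0,0,0.05,0,0,0],[-0.0377,0.0223,0.01,0,0,6.3],[-0.0377,0.0223,0,0,0,6.3],[-0.0377,0.0223,0,0,0,6.3],[-0.0377,0.0223,0,0,0,6.3],[-0.0377,0.0223,-0.01,0,0,6.3],[0,0,-0.02,0,0,0],[0,0,-0.03,0,0,0],[0,0,-0.02,0,0,0],[0,0,-0.005,0,0,0],[0,0,0,0,0,0]])

```text
time: 15.45
position: [0.4364, 0.2583, 0.1986]
tool_rot: [0.999, 0.035, -0.0, -0.0]
ft_force: [-0.2, 0.3, -0.8]
grip_width: 0.0348
grip_force: 15.0
```

>>> step_arm(rows=[[0,0,-0.001,0,0,0],[0,0,0,0,0,0]])

```text
time: 15.7
position: [0.4365, 0.2583, 0.198]
tool_rot: [0.999, 0.035, 0.001, -0.0]
ft_force: [-0.4, -0.4, 0.2]
grip_width: 0.0351
grip_force: 15.0
```

Release, then move up and aside toward the back right, clear of both camera views where possible.

>>> step_arm(rows=[[0,0,0,0,0,0],[0,0,0,0,0,0],[0,0,0,0,0,0],[0,0,0.02,0,0,0],[0,0,0.04,0,0,0],[0.04,-0.03,0.03,0,0,0],[0.045,-0.04,0,0,0,0],[0.045,-0.045,0,0,0,0],[0.043,-0.05,0,0,0,0],[0,-0.0483,0,0,0,0],[0,0,0,0,0,0],[0,0,0,0,0,0]], jaw=0.06)

```text
time: 17.2
position: [0.6058, 0.0486, 0.2873]
tool_rot: [0.999, 0.034, -0.001, -0.0]
ft_force: [-0.2, -0.2, 0.2]
grip_width: 0.0598
grip_force: 0.0
```

```bash
python3 - <<'E'
from h import *
print(get_obs()["position"])
for n in("scene","top"):
    c=camera(n);cv2.imwrite(f"pics/{n}3.png",c["pixels"]);W=world(c)
    for l in "blue_tray red_tray white_case green_box yellow_case opal_lamp amber_lamp".split():
        for r in cut_out(l,n)[:2]:
            p=W[r["region"]];p=p[~np.isnan(p[:,0])]
            if len(p)<5 or r["confidence"]<.3: continue
            t=p[p[:,2]>np.percentile(p[:,2],95)-.006];q=np.percentile(t[:,:2],[2,98],axis=0)*1000
            print(n,l,round(r["confidence"],2),"z95",round(np.percentile(p[:,2],95),4),"mid",np.round(q.mean(0),1),"size",np.round(q[1]-q[0],1))
a=cv2.imread("pics/scene3.png")[100:380,180:500];b=cv2.imread("pics/top3.png")[150:290,170:460]
cv2.imwrite("pics/c3.png",np.hstack([cv2.resize(a,(400,350)),cv2.resize(b,(400,350))]))
E
```

```text
[0.60579378 0.04863828 0.28729463]
scene blue_tray 0.94 z95 0.0142 mid [438.9 174.9] size [ 93.6 257.9]
scene blue_tray 0.32 z95 0.0473 mid [435.  259.1] size [30.7 29.9]
scene red_tray 0.52 z95 0.0144 mid [ 476.1 -101.1] size [57.9 39.8]
scene white_case 0.58 z95 0.0472 mid [435.1 259.1] size [30.8 29.9]
scene green_box 0.91 z95 0.0509 mid [447.3  89.5] size [35.4 40.6]
scene amber_lamp 0.62 z95 0.0509 mid [447.3  89.9] size [35.4 39.5]
scene amber_lamp 0.6 z95 0.0672 mid [ 595.2 -154.2] size [10.5 12.7]
top blue_tray 0.82 z95 0.016 mid [438.2 283.7] size [89.6 48.8]
top red_tray 0.55 z95 0.016 mid [ 455.9 -177.3] size [ 95.6 175.1]
top white_case 0.57 z95 0.6383 mid [448.9 115.9] size [9.6 1.7]
top yellow_case 0.62 z95 0.0493 mid [ 462.4 -133.7] size [28.4 29.7]
top opal_lamp 0.74 z95 0.0495 mid [ 462.4 -132.7] size [28.3 28.2]
top amber_lamp 0.67 z95 0.07 mid [ 601.1 -155. ] size [12. 10.]
```

View pics/c3.png

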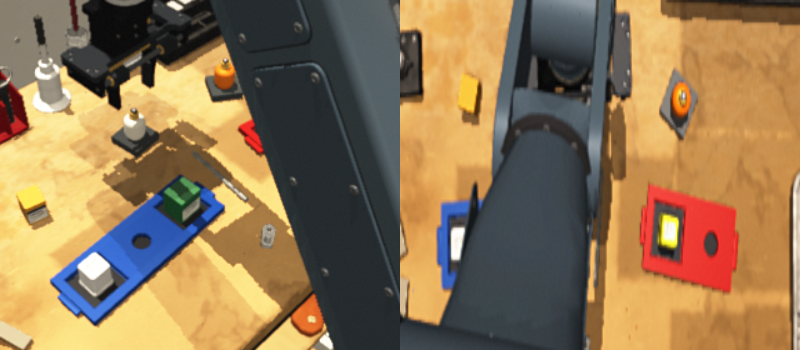

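Boxes are all seated: white at (95,275), green at (183,200) and yellow at (668,230) in the composite, tops about 4 mm higher than on the bench. In the scene camera, y reads about 0.9 mm high, which confirms the averaged frame. Next is the opal lamp.

>>> step_arm(rows=[[0.0032,-0.0035,0,0,0,0],[0,0,-0.03,0,0,0],[0,0,-0.03,0,0,0],[0,0,-0.015,0,0,0],[0,0,-0.01,0,0,0],[0,0,0,0,0,0],[0,0,0,0,0,0]])

```text
time: 18.88
position: [0.6099, 0.0449, 0.2034]
tool_rot: [0.999, 0.035, 0.001, 0.0]
ft_force: [-0.1, 0.1, 0.1]
grip_width: 0.0601
grip_force: 0.0
```

>>> step_arm(rows=[[0,0,0,0,0,0],[0,0,0,0,0,0],[0,0,0,0,0,0],[0,0,0,0,0,0],[0,0,0,0,0,0]], jaw=0.0, squeeze=8)

```text
time: 19.5
position: [0.6096, 0.0447, 0.2028]
tool_rot: [0.999, 0.035, 0.0, 0.0]
ft_force: [-0.6, -0.9, 1.7]
grip_width: 0.0361
grip_force: 8.0
```

>>> step_arm(rows=[[0,0,0.01,0,0,0],[0,0,0.03,0,0,0],[0,0,0.03,0,0,0],[-0.0333,0.0258,0,0,0,0],[-0.0333,0.0258,0,0,0,0],[-0.0333,0.0258,0,0,0,0],[-0.0333,0.0258,0,0,0,0],[-0.0333,0.0258,0,0,0,0],[0,0,-0.03,0,0,0],[0,0,-0.03,0,0,0],[0,0,0,0,0,0],[0,0,0,0,0,0]])

```text
time: 21.0
position: [0.4433, 0.174, 0.2132]
tool_rot: [0.999, 0.035, 0.0, -0.0]
ft_force: [0.5, 0.9, -0.7]
grip_width: 0.0355
grip_force: 8.0
```

```bash
python3 - <<'E'
from h import *
o=get_obs();print(o["position"],o["ft_force"])
c=camera("scene");W=world(c);cv2.imwrite("pics/scene4.png",c["pixels"])
for r in cut_out("opal_lamp","scene")[:2]:
    p=W[r["region"]];p=p[~np.isnan(p[:,0])];print(r["confidence"],r["extent"],np.round(np.percentile(p,[2,50,98],axis=0)*1000,1).tolist())
    g=p[(p[:,2]>.03)&(p[:,2]<.052)]
    # circle r=18 fit to glass
    from scipy.optimize import least_squares
    f=least_squares(lambda q:np.hypot(g[:,0]-q[0],g[:,1]-q[1])-.018,g[:,:2].mean(0)+[.01,-.01],loss="soft_l1",f_scale=.001);print(len(g),"centre",np.round(f.x*1000,1),f.cost)
    a,b,w,h=r["extent"]
x,y=int(a)-60,int(b)-60
cv2.imwrite("pics/c4.png",cv2.resize(c["pixels"][y:y+120,x:x+120],(600,600),interpolation=2))
E
```

```text
[0.44329823 0.17398451 0.213249  ] [ 0.50800438  0.92801113 -0.67832204]
0.56 [293.9, 285.5, 17.3, 19.0] [[423.8, 163.8, 5.6], [427.0, 177.4, 49.4], [439.5, 189.6, 63.1]]
97 centre [442.5 173.8] 2.360059175998542e-05
```

View pics/c4.png

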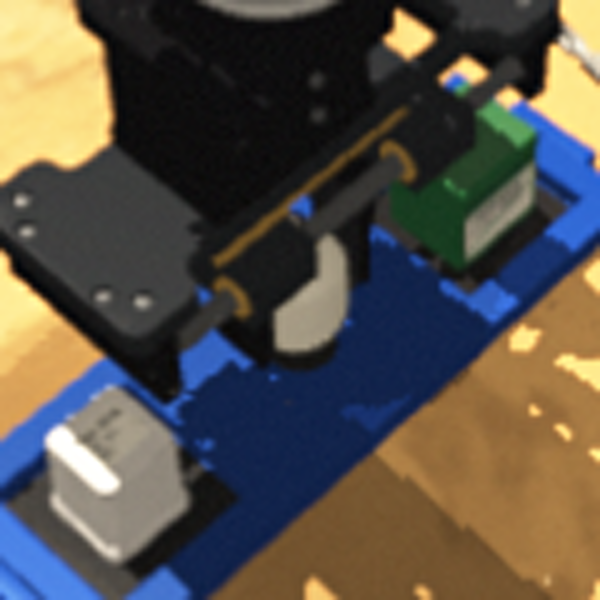

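>>> step_arm(rows=[[-0.0009,-0.0002,-0.003,0,0,0],[0,0,-0.003,0,0,0],[0,0,-0.003,0,0,0],[0,0,-0.001,0,0,0],[0,0,0,0,0,0],[0,0,0,0,0,0],[0,0,0,0,0,0]])

```text
time: 21.98
position: [0.4421, 0.1737, 0.2026]
tool_rot: [0.999, 0.035, 0.0, -0.0]
ft_force: [-0.3, 0.2, 0.2]
grip_width: 0.0358
grip_force: 8.0
```

>>> step_arm(rows=[[0,0,-0.0005,0,0,0],[0,0,0,0,0,0],[0,0,0,0,0,0]])

```text
time: 22.35
position: [0.4421, 0.1737, 0.2021]
tool_rot: [0.999, 0.035, 0.0, -0.0]
ft_force: [-1.0, -0.5, 1.4]
grip_width: 0.0358
grip_force: 8.0
```

>>> step_arm(rows=[[0,0,-0.0005,0,0,0],[0,0,0,0,0,0],[0,0,0,0,0,0]])

```text
time: 22.72
position: [0.4422, 0.1737, 0.2017]
tool_rot: [0.999, 0.035, 0.0, -0.0]
ft_force: [0.9, -0.8, 4.0]
grip_width: 0.0358
grip_force: 8.0
```

```bash
python3 - <<'E'
from h import *
F=[]
for _ in range(8): camera("scene");o=get_obs();F.append(np.r_[o["ft_force"],o["moment"]])
print(np.round(np.mean(F,0),2),np.round(np.std(F,0),2),o["position"])
E
```

```text
[ 0.22 -0.66  4.08 -0.06 -0.04 -0.  ] [0.3  0.22 0.58 0.01 0.03 0.02] [0.44222644 0.17374045 0.2016557 ]
```

>>> step_arm(rows=[[0,0,0.0003,0,0,0],[0,0,0,0,0,0]])

```text
time: 23.38
position: [0.4422, 0.1737, 0.2018]
tool_rot: [0.999, 0.035, 0.0, -0.0]
ft_force: [0.8, 0.5, 2.3]
grip_width: 0.0359
grip_force: 8.0
```

>>> step_arm(rows=[[0,0,0,0,0,0],[0,0,0,0,0,0],[0,0,0,0,0,0],[0,0,0.02,0,0,0],[0,0,0.03,0,0,0],[0,0,0.03,0,0,0],[0.03,-0.05,0,0,0,0],[0.03,-0.05,0,0,0,0],[0.03,-0.05,0,0,0,0],[0.03,-0.05,0,0,0,0],[0.03,-0.05,0,0,0,0]], jaw=0.055)

```text
time: 24.75
position: [0.5925, -0.078, 0.2816]
tool_rot: [0.999, 0.034, -0.0, -0.0]
ft_force: [1.8, 1.5, -0.0]
grip_width: 0.0548
grip_force: 0.0
```

```bash
python3 - <<'E'
from h import *
c=camera("scene");W=world(c);cv2.imwrite("pics/scene5.png",c["pixels"])
for r in cut_out("opal_lamp","scene")[:2]:
    p=W[r["region"]];p=p[~np.isnan(p[:,0])];t=p[p[:,2]>np.percentile(p[:,2],95)-.006];print(r["confidence"],r["extent"],np.percentile(p[:,2],95),np.round(t.mean(0)*1000,1))
cv2.imwrite("pics/c5.png",cv2.resize(c["pixels"][200:360,200:400],(600,480),interpolation=2))
E
```

```text
0.74 [293.1, 284.5, 19.6, 26.3] 0.06546924504145324 [443.2 174.6  65. ]
```

View pics/c5.png

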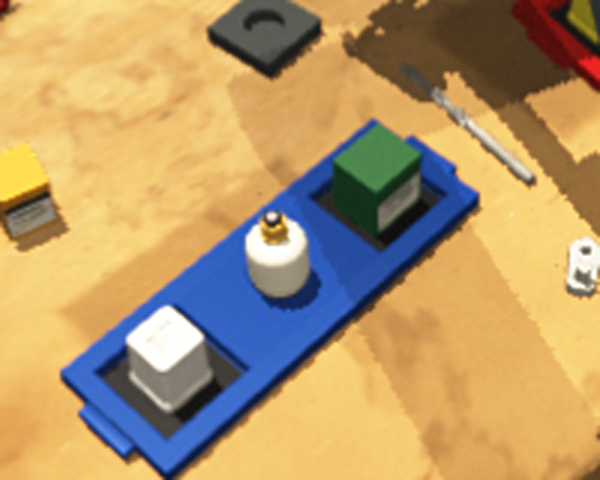

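The opal lamp stands in its dimple (278,265). I'll check its tilt numerically.

```bash
cat >> h.py <<'E'
from scipy.optimize import least_squares
def lamp(c,name,label,z0,near):
    """axis of a lamp (18 mm glass radius, rounded end): returns base point and tilt slopes; z0=origin height"""
    W=world(c);best=None
    for r in cut_out(label,name):
        p=W[cv2.erode(r["region"].astype(np.uint8),np.ones((3,3)))>0];p=p[~np.isnan(p[:,0])]
        p=p[np.hypot(*(p[:,:2]-near).T)<.035]
        if len(p)>60: best=p;break
    p=best;g=p[(p[:,2]>z0+.014)&(p[:,2]<z0+.04)]
    def res(q):
        b=np.array([q[0],q[1],z0+.03]);a=np.array([q[2],q[3],1]);a/=np.linalg.norm(a)
        d=g-b;h=d@a;rr=np.linalg.norm(d-h[:,None]*a,axis=1)
        s=h+.03; R=np.where(s<.018,np.sqrt(np.clip(.018**2-(.018-s)**2,0,None)),.018)
        return rr-R
    f=least_squares(res,[*near,0,0],loss="soft_l1",f_scale=.001)
    t=p[p[:,2]>p[:,2].max()-.004]
    return len(g),np.round(f.x[:2]*1000,1),"tilt deg",np.round(np.degrees(f.x[2:]),1),"cap",np.round(t.mean(0)*1000,1),"rms",np.sqrt(np.mean(res(f.x)**2))
E
python3 - <<'E'
from h import *
c=camera("scene")
print(lamp(c,"scene","opal_lamp",.0065,np.array([.441,.1745])))
print(lamp(c,"scene","amber_lamp",.0085,np.array([.596,-.153])))
h=cut_out("blue_tray","scene");print(get_obs()["position"])
E
```

```text
(156, array([443.8, 172.5]), 'tilt deg', array([ 6. , -0.8]), 'cap', array([443.2, 173.9,  68.2]), 'rms', np.float64(0.0009141919530209728))
(122, array([ 598. , -155.5]), 'tilt deg', array([0.5, 0.4]), 'cap', array([ 595.8, -152.2,   68.5]), 'rms', np.float64(0.0013771253839472916))
[ 0.59094693 -0.07533742  0.28126007]
```

>>> step_arm(rows=[[0.003,-0.039,0,0,0,0],[0.0031,-0.039,0,0,0,0],[0,0,0,0,0,0],[0,0,-0.03,0,0,0],[0,0,-0.03,0,0,0],[0,0,-0.0143,0,0,0],[0,0,-0.005,0,0,0],[0,0,0,0,0,0],[0,0,0,0,0,0]], jaw=0.06)

```text
time: 26.18
position: [0.5986, -0.1543, 0.2036]
tool_rot: [0.999, 0.035, 0.001, 0.0]
ft_force: [-1.0, -0.5, 0.4]
grip_width: 0.0602
grip_force: 0.0
```

```bash
python3 - <<'E'
from h import *
c=camera("scene");cv2.imwrite("pics/c6.png",cv2.resize(c["pixels"][70:230,290:490],(600,480),interpolation=2));print(get_obs()["position"])
c=camera("top");print(lamp(c,"top","opal_lamp",.0075,np.array([.444,.173])))
cv2.imwrite("pics/c6b.png",cv2.resize(c["pixels"][190:300,190:310],(600,550),interpolation=2))
E
```

```text
[ 0.59854708 -0.15438196  0.20356901]Traceback (most recent call last):
  File "<stdin>", line 3, in <module>
  File "h.py", line 45, in lamp
    p=best;g=p[(p[:,2]>z0+.014)&(p[:,2]<z0+.04)]
                ~^^^^^
TypeError: 'NoneType' object is not subscriptable
```

View pics/c6.png

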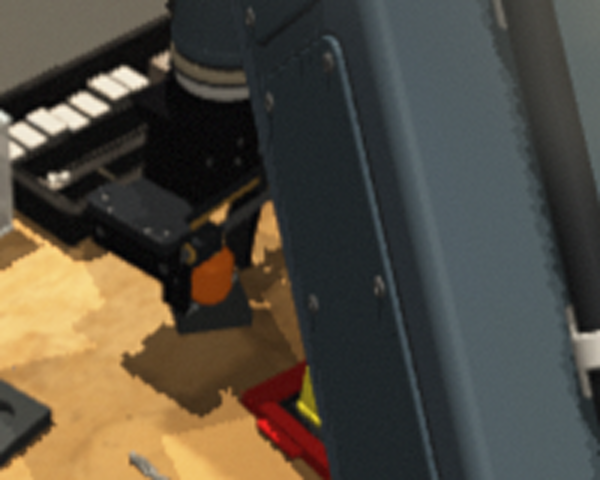

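The amber lamp sits between the fingers at (210,275) in the crop. Closing on it.

>>> step_arm(rows=[[0,0,0,0,0,0],[0,0,0,0,0,0],[0,0,0,0,0,0],[0,0,0,0,0,0],[0,0,0,0,0,0]], jaw=0.0)

```text
time: 26.95
position: [0.5982, -0.1545, 0.2026]
tool_rot: [0.999, 0.035, 0.0, 0.0]
ft_force: [0.1, -1.7, 0.5]
grip_width: 0.0358
grip_force: 8.0
```

```bash
python3 - <<'E'
from h import *
c=camera("top");W=world(c);print(get_obs()["position"])
for r in cut_out("opal_lamp","top"):
    p=W[r["region"]];p=p[~np.isnan(p[:,0])];t=p[p[:,2]>np.percentile(p[:,2],95)-.006]; print(r["confidence"],r["extent"],np.round(t.mean(0)*1000,1))
cv2.imwrite("pics/c7.png",cv2.resize(c["pixels"][190:300,190:310],(600,550),interpolation=2))
E
```

```text
[ 0.598219   -0.1544569   0.20263884]
```

View pics/c7.png

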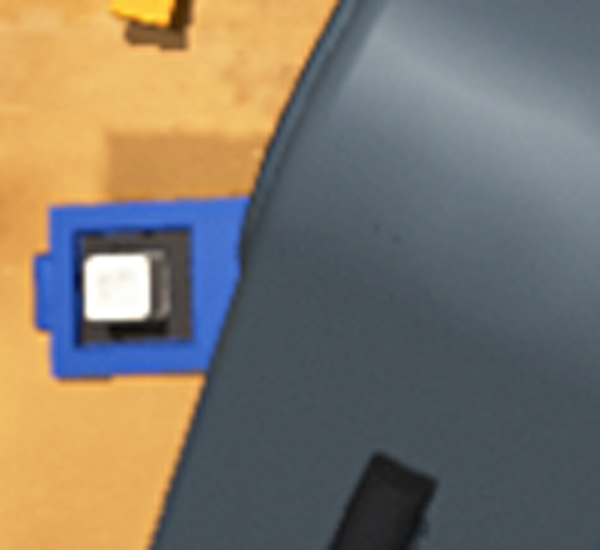

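>>> step_arm(rows=[[0,0,0.01,0,0,0],[0,0,0.03,0,0,0],[0,0,0.03,0,0,0],[-0.0302,-0.0127,0,0,0,0],[-0.0302,-0.0127,0,0,0,0],[-0.0302,-0.0127,0,0,0,0],[-0.0302,-0.0127,0,0,0,0],[-0.0302,-0.0127,0,0,0,0],[0,0,-0.03,0,0,0],[0,0,-0.03,0,0,0],[0,0,0,0,0,0],[0,0,0,0,0,0]])

```text
time: 28.55
position: [0.4475, -0.2178, 0.2133]
tool_rot: [0.999, 0.035, 0.0, 0.0]
ft_force: [0.1, -0.4, -0.9]
grip_width: 0.0356
grip_force: 8.0
```

```bash
python3 - <<'E'
from h import *
print(get_obs()["position"])
c=camera("top")
try: print(lamp(c,"top","opal_lamp",.0075,np.array([.444,.173])))
except Exception as e: print(e)
W=world(c)
for l in("opal_lamp","amber_lamp"):
  for r in cut_out(l,"top"):
    p=W[r["region"]];p=p[~np.isnan(p[:,0])];t=p[p[:,2]>np.percentile(p[:,2],95)-.006]; print(l,r["confidence"],r["extent"],np.round(t.mean(0)*1000,1))
cv2.imwrite("pics/c8.png",cv2.resize(c["pixels"][190:300,190:470],(800,314),interpolation=2))
E
```

```text
[ 0.44752046 -0.21782424  0.21333428]
(12, array([439.2, 176.5]), 'tilt deg', array([-195.4,  118.7]), 'cap', array([450. , 170.2,  69.1]), 'rms', np.float64(0.0010936809988075008))
opal_lamp 0.7 [248.0, 245.0, 13.2, 12.8] [449.7 170.8  67.6]
opal_lamp 0.54 [215.2, 244.1, 16.5, 13.7] [439.6 257.7  47.3]
```

View pics/c8.png

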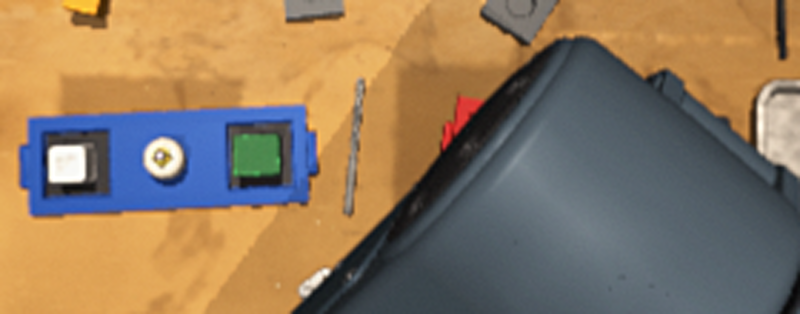

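>>> step_arm(rows=[[0.0004,0,-0.003,0,0,0],[0,0,-0.003,0,0,0],[0,0,-0.003,0,0,0],[0,0,-0.0015,0,0,0],[0,0,0,0,0,0],[0,0,0,0,0,0],[0,0,0,0,0,0]])

```text
time: 29.62
position: [0.4475, -0.2178, 0.2021]
tool_rot: [0.999, 0.035, -0.0, -0.0]
ft_force: [-0.3, -0.1, -0.4]
grip_width: 0.0356
grip_force: 8.0
```

>>> step_arm(rows=[[0,0,-0.0004,0,0,0],[0,0,0,0,0,0],[0,0,0,0,0,0]])

```text
time: 30.0
position: [0.4475, -0.2178, 0.2018]
tool_rot: [0.999, 0.035, 0.0, 0.0]
ft_force: [-1.1, -1.0, 2.4]
grip_width: 0.0357
grip_force: 8.0
```

```bash
cat > f.py <<'E'
from h import *
F=[]
for _ in range(6): camera("scene");o=get_obs();F.append(np.r_[o["ft_force"],o["moment"],o["position"]*1000])
print(np.round(np.mean(F,0),2))
E
python3 f.py
```

```text
[-8.4000e-01 -6.2000e-01  2.4400e+00 -1.0000e-02  1.9000e-01 -0.0000e+00
  4.4754e+02 -2.1777e+02  2.0174e+02]
```

>>> step_arm(rows=[[0,0,0.001,0,0,0],[-0.0008,-0.0001,0,0,0,0],[0,0,0,0,0,0],[0,0,-0.001,0,0,0],[0,0,0,0,0,0],[0,0,0,0,0,0]])

```text
time: 31.05
position: [0.4468, -0.2179, 0.2017]
tool_rot: [0.999, 0.035, 0.0, 0.0]
ft_force: [-0.5, 0.3, -0.1]
grip_width: 0.0357
grip_force: 8.0
```

```bash
python3 f.py
```

```text
[-1.0000e-02 -2.9000e-01  7.0000e-02 -5.0000e-02  4.0000e-02  2.0000e-02
  4.4681e+02 -2.1794e+02  2.0168e+02]
```

Contact vanished at the same height, so the shift was the right way. Continuing down.

>>> step_arm(rows=[[0,0,-0.0004,0,0,0],[0,0,0,0,0,0],[0,0,0,0,0,0]])

```text
time: 31.72
position: [0.4468, -0.218, 0.2014]
tool_rot: [0.999, 0.035, 0.0, 0.0]
ft_force: [-1.1, -1.4, 2.4]
grip_width: 0.0358
grip_force: 8.0
```

```bash
python3 f.py
```

```text
[-3.4000e-01 -7.1000e-01  3.1900e+00 -8.0000e-02  4.0000e-02  1.0000e-02
  4.4684e+02 -2.1796e+02  2.0137e+02]
```

>>> step_arm(rows=[[0,0,0.001,0,0,0],[-0.0002,-0.0005,0,0,0,0],[0,0,0,0,0,0],[0,0,-0.001,0,0,0],[0,0,0,0,0,0],[0,0,0,0,0,0]])

```text
time: 32.78
position: [0.4466, -0.2184, 0.2013]
tool_rot: [0.999, 0.035, 0.0, 0.0]
ft_force: [-0.6, -0.4, 0.4]
grip_width: 0.0356
grip_force: 8.0
```

```bash
python3 f.py
```

```text
[-5.0000e-02 -6.0000e-01  1.1600e+00 -5.0000e-02  5.0000e-02 -2.0000e-02
  4.4656e+02 -2.1840e+02  2.0127e+02]
```

Force is down to about 1 N, with the lateral force near zero. Well seated, so I release.

>>> step_arm(rows=[[0,0,-0.0002,0,0,0],[0,0,0,0,0,0]])

```text
time: 33.33
position: [0.4466, -0.2184, 0.2012]
tool_rot: [0.999, 0.035, 0.0, 0.0]
ft_force: [0.4, -0.4, 2.3]
grip_width: 0.0357
grip_force: 8.0
```

>>> step_arm(rows=[[0,0,0,0,0,0],[0,0,0,0,0,0],[0,0,0,0,0,0],[0,0,0.02,0,0,0],[0,0,0.03,0,0,0],[0,0,0.03,0,0,0],[0.02,0.0,0.03,0,0,0],[0.03,0.05,0,0,0,0],[0.03,0.05,0,0,0,0],[0.03,0.05,0,0,0,0],[0,0.05,0,0,0,0],[0,0,0,0,0,0]], jaw=0.055)

```text
time: 34.83
position: [0.5558, -0.0148, 0.3106]
tool_rot: [0.999, 0.037, -0.001, -0.001]
ft_force: [-0.9, 0.0, -1.1]
grip_width: 0.0551
grip_force: 0.0
```

```bash
python3 - <<'E'
from h import *
print(get_obs()["position"])
for n in("top","scene"):
  c=camera(n);W=world(c);cv2.imwrite(f"pics/{n}9.png",c["pixels"])
  for l in("opal_lamp","amber_lamp"):
   for r in cut_out(l,n):
    p=W[r["region"]];p=p[~np.isnan(p[:,0])]
    if len(p)<5: continue
    t=p[p[:,2]>np.percentile(p[:,2],95)-.006]; print(n,l,r["confidence"],r["extent"],np.round(t.mean(0)*1000,1))
a=cv2.imread("pics/top9.png")[190:300,190:470];b=cv2.imread("pics/scene9.png")[100:360,200:480]
cv2.imwrite("pics/c9.png",np.hstack([cv2.resize(a,(450,400)),cv2.resize(b,(350,400))]))
E
```

```text
[ 0.5558387  -0.01482878  0.31060874]
top opal_lamp 0.44 [246.2, 246.3, 17.7, 15.2] [449.3 170.9  66.3]
top opal_lamp 0.2 [384.6, 243.7, 61.5, 41.4] [ 451.7 -198.8   16. ]
top amber_lamp 0.5 [398.2, 247.1, 11.7, 12.8] [ 451.8 -220.3   66.7]
scene opal_lamp 0.68 [293.6, 285.1, 23.7, 27.5] [443.7 174.1  64.9]
scene amber_lamp 0.59 [292.0, 283.8, 20.7, 26.7] [443.3 174.3  64.8]
```

View pics/c9.png

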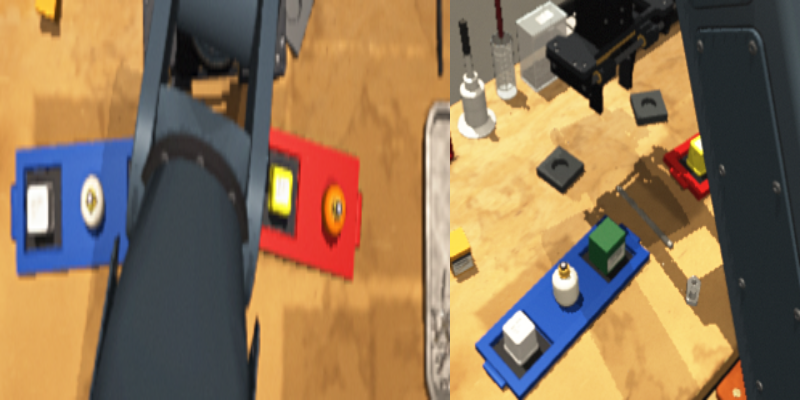

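The pictures show white, green and yellow in their pockets, and both lamps standing cap up and steady in their dimples: opal at (92,202), amber at (335,210). The orange box is untouched.

```bash
python3 -c "
from rig import hand_in;print(hand_in())"
```

```text
the job is handed in; nothing more can be done
None
```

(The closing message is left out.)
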